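Flip the temperature logger face up onto its charging board

ROBOT

A 6-joint arm with a two-finger parallel gripper is mounted at the origin on the work surface. World frame = base frame: x ahead of the robot, y to its left, z up, the work surface at z = 0. Lengths are in m, angles in rad, forces in N, time in s.
With the tool pointing down it reaches from about 0.2 to 0.875 m from the base axis. Payload 3.4 kg.
Tool frame: the origin (TCP) lies between the finger pads; the fingertips stand r.nose_length ahead of it and the grasp point (between the pads) lies 11 mm behind it (r.nose_length is the distance from the TCP to the fingertips, in m); z points along the fingers, y is the line along which they close (so a half turn about z gives the same grasp; the last joint's range is limited). The gripper opens to 94 mm and grips with 3 to 60 N. Pads are 16 mm wide; open, the fingers measure 119 mm over their backs; the gripper's body (75 mm by 177 mm) begins 78 mm behind the grasp point.
Start: joints at [-1.309, 0.276, 1.505, -0, 1.361, -0.121], TCP at [0.215, -0.533, 0.213] pointing down, gripper open.
Joint ranges: [-2.89, 2.89], [-0.75, 2.08], [0.22, 2.7], [-1.18, 4.32], [0.11, 2.71], [-2.7, 2.7]. Speed limits (rad/s): [2.57, 2.57, 3.14, 3.14, 3.14, 3.14].

INTERFACE

Orientations are given as a unit quaternion [w, x, y, z].
In Python, from plant import r gives the robot as it stands. The module is installed in compiled form; this text tells all that it offers.
- The arm moves only by the tool carry_out, never from a script. Its argument "increments" is a list of rows, each a list of 3 entries, a list of its own where there are three numbers: the opening in per cent of the stroke, from 0 (shut) to 100 (fully open), then the shift along the world's x, y, z in units of 40 mm (1.0 is 40 mm), then the turn, a rotation vector about the world's x, y, z in rad. In form: [[gripper, [tx, ty, tz], [rx, ry, rz]], ...]. A call has exactly 8 rows; each row shifts and turns the commanded pose from where the row before left it; what a row does not reach is not made up. A row lasts 1/12 s, in which the tool goes at most 41.7 mm and 7.16 degrees, less where a joint would pass 70% of its speed; a pose out of reach is approached as far as the arm can. A call is refused whole if a number of a shift passes 1 or a number of a turn 0.125, either way. A call with a gripper value outside its range is refused whole. The fingers move at their own pace and stop on an object; "force" is the grip in N (left out, the last holds). Time passes only in rows, so rows that do not move let the fingers close, or fill a call up. It gives the time, the measured TCP pose, the force, the opening and the grip force at its end, in the units of the state.
- r.observe(): the state, without advancing time (a new reading comes with each control period).
- r.capture(name): name is "side" or "top" or "wrist"; returns a dict with "img" (480x640x3 uint8, blue, green, red), "range_z" (480x640 float32, m along the optical axis (not along the pixel's ray), 0 where there is no reading), "K" (3x3 intrinsics, pixels), "world_from_camera" (4x4, takes a point from camera to world coordinates). Camera axes: x right, y down, z forward; pixel columns grow to the right and rows downward; lengths in m; the calibration is good to about 2 mm. The wrist camera is an equidistant fisheye: a pixel r from the principal point sees the ray r / f radians off the axis. A picture is of the moment at which its call begins.
- r.hand_in(): hands the job in; it is judged then, once.
The state is a dict: "clock": time; "joint_positions": joint angles; "qd": joint speeds; "effort": joint torques, N m; "position": TCP position; "tool_rot": TCP orientation; "contact_force": force on the tool from outside, world axes, zero at the start; "moment": the same for the moment, N m; "gripper_width": opening from 0.0 (shut) to 1.0 (fully open); "finger_force": force on a finger pad.
Only numpy, scipy, OpenCV 4.12 (cv2) and the standard library are available. Lean on these libraries where they do the work, as an engineer would, in place of code of your own. Each camera call takes 0.05 s, during which the arm holds its last target. There are 200 camera calls.

TASK

The fridge's temperature logger lies face down on the desk in front of its low charging board. With the fingertips, push it against the near edge of the board until it tips up on its side and flips over, so that it ends lying face up, flat and wholly on the board. It has not been disinfected yet, so do not pick it up: never lift or carry it. Leave the logger that is already docked, the bottle, the mouse and the lidded box where they are.

Things in the scene. Friction and masses are not known exactly. Their poses are not given: they have to be found in the camera images.
- logger: The logger to flip: flat white plastic block, 50 mm (its x) by 80 mm (its y) by 20 mm thick (its z), 60 to 130 g, loose. Origin at its centre. It starts on the desk 15 to 60 mm short of the board's near edge, turned up to 20 degrees from it, its dark screen face down. z points out of its plain back: up at the start, down at the end.
- board: Charging board: grey plastic slab fixed to the desk, 130 mm (its x) by 340 mm (its y), 9 mm high, three flush round spots on top. Origin: centre of its underside. x points across it away from the robot, y along it to the left. Its near edge, at x = -65 mm, is an upright 9 mm step, under half the logger's thickness: pushed above the step, or by a rising push, the logger tips over it.
- board_edge (a point): Middle of the upper corner line of the board's near edge, 9 mm above the desk; same axes as the board. Plastic grips well on it and on fingertips: a hard level push only jams the logger, a light push that rises with its raised side turns it about this line.
- docked: A second logger of the same size, already lying face up on the left part of the board (about 110 mm left of its middle), loose. Leave alone. Origin at its centre, z up.
- sanitizer: Clear bottle with white cap, 58 mm across, 135 mm tall, standing loose on the desk to the left or right of the work. Leave alone. Origin under its centre.
- mouse: Black computer mouse, 105 x 60 x 34 mm, loose on the desk on the other side from the bottle. Leave alone. Origin under its centre.
- dipbox: Pale blue lidded box, 135 x 205 x 72 mm, loose on the desk at the far right. Leave alone. Origin under its centre.
Mind the look-alikes: they are no part of the job. Leave any orange, red or yellow look-alike of the logger alone.

How it is judged:
By the outcome, as a careful person would: the job done as asked, in the order asked, and still so for the second after the job is handed in, with the robot touching nothing.
It also fails if it takes over 56 s, if anything falls off the work surface, if the arm or the gripper's body presses on something with over 40 N, if the wrist force passes 120 N, or if a joint passes its speed limit or range.

## Working session

There is one attempt and no reset: what is moved stays moved. The work goes in short steps, Python scripts to look and compute and a tool call to move; the robot and the scene stay as the last step left them, time stands still between calls to the robot, and variables do not carry over. Pictures are saved under pics/ and viewed, at most 10 in all, crops included, and the job is handed in when it is done.

Besides the shell and the picture viewer there is one more tool, called after ">>>" by a JSON object that holds its "method" and its "body". carry_out: Moves the arm, as the interface text tells. Its arguments: {"type":"object","properties":{"increments":{"type":"array","items":{"type":"array"}},"force":{"type":"number"}},"required":["increments"]}

```bash
mkdir -p pics
cat > h.py <<'E'
import numpy as np, cv2
from plant import r
def snap(n,f):
    c=r.capture(n); cv2.imwrite('pics/'+f+'.png',c['img']); np.savez('pics/'+f+'.npz',**{k:c[k] for k in('img','range_z','K','world_from_camera')}); return c
def world(c,u,v):
    K=c['K'];z=float(c['range_z'][int(v),int(u)])
    p=np.array([(u-K[0,2])/K[0,0]*z,(v-K[1,2])/K[1,1]*z,z,1]);return (c['world_from_camera']@p)[:3]
E
python3 - <<'E'
from h import *
for n in('top','side'):
    c=snap(n,n+'1'); print(n,c['world_from_camera'].round(3).tolist(),c['K'].tolist())
s=r.observe();print(s['clock'],s['position'],s['tool_rot'],s['contact_force'],s['gripper_width'],r.nose_length)
E
```

```text
top [[-0.026, -0.997, 0.073, 0.434], [-1.0, 0.027, 0.008, -0.021], [-0.01, -0.073, -0.997, 1.318], [0.0, 0.0, 0.0, 1.0]] [[534.9927640192979, 0.0, 319.0487431181011], [0.0, 534.9927640192979, 243.13712929521458], [0.0, 0.0, 1.0]]
side [[-0.963, -0.167, 0.212, 0.294], [-0.269, 0.543, -0.796, 0.815], [0.018, -0.823, -0.567, 0.626], [0.0, 0.0, 0.0, 1.0]] [[489.0271324812395, 0.0, 313.82991380546554], [0.0, 489.0271324812395, 245.36451473808447], [0.0, 0.0, 1.0]]
0.1 [ 0.21463849 -0.53288722  0.21268727] [-8.33561463e-04  9.81742869e-01  1.90211043e-01 -5.82876548e-05] [-1.09248298 -0.34881473  0.03300851] 1.001610275869655 0.008
```

View pics/top1.png

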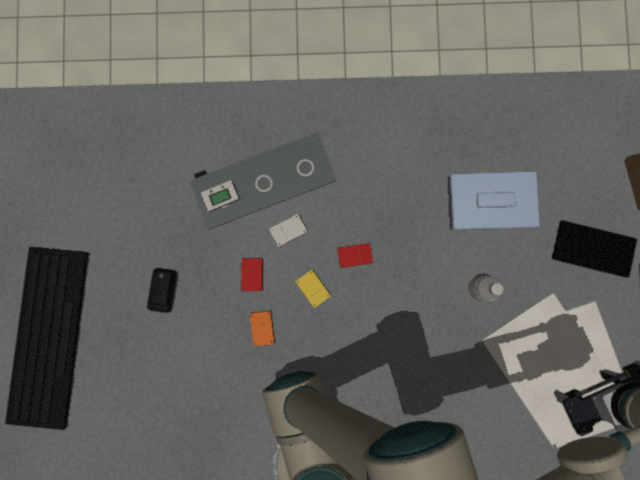

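View pics/side1.png

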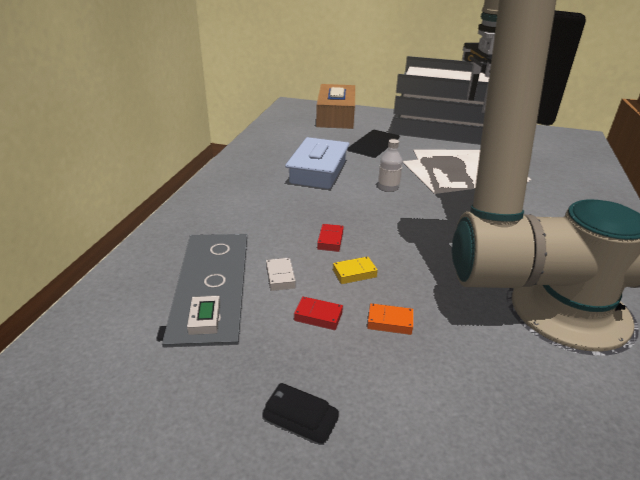

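Top view: the white block at (288,230) in front of the board is the target. Things it could be taken for: the docked white logger (220,196), red blocks (252,274) and (355,255), yellow (313,288), orange (262,328). The board spans (192,180)-(318,134)-(335,180)-(210,228). I'll check the choice in a close crop.

Run:
```python
import cv2
i=cv2.imread('pics/top1.png')[125:275,180:380]
cv2.imwrite('pics/crop1.png',cv2.resize(i,(800,600),interpolation=cv2.INTER_CUBIC))
```

```text
(no output)
```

View pics/crop1.png

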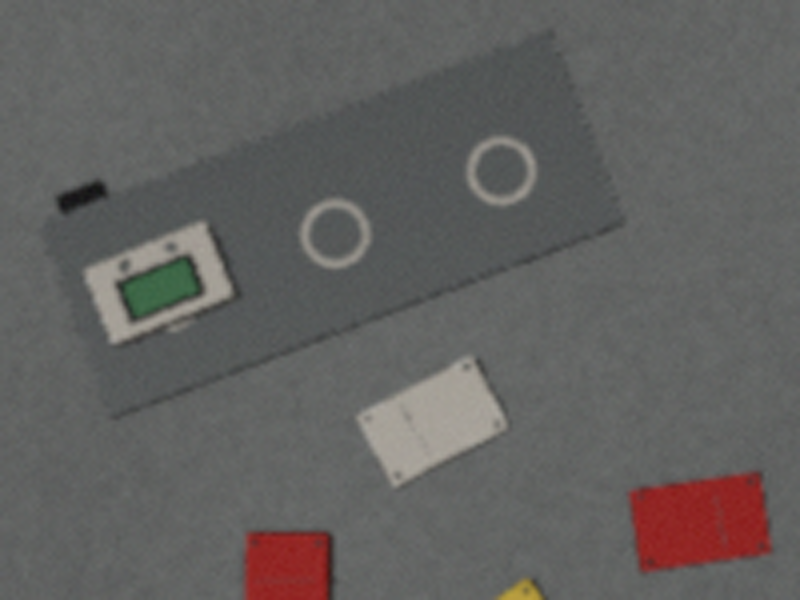

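The crop shows the plain white back with corner screws, at crop corners (357,415), (473,357), (507,428), (397,487). That is the right block. The board's near edge runs (113,418)–(625,222).

```bash
cat >> h.py <<'E'
def plane(c,u,v,z):
    K=c['K'];T=c['world_from_camera'];d=T[:3,:3]@np.array([(u-K[0,2])/K[0,0],(v-K[1,2])/K[1,1],1]);o=T[:3,3]
    return o+d*(z-o[2])/d[2]
E
python3 - <<'E'
from h import *
c=np.load('pics/top1.npz')
f=lambda u,v,z:plane(c,180+(u+.5)/4-.5,125+(v+.5)/4-.5,z)
L=np.array([f(u,v,.02) for u,v in[(357,415),(473,357),(507,428),(397,487)]])
B=np.array([f(u,v,.009) for u,v in[(113,418),(625,222),(550,30),(45,225)]])
D=np.array([f(u,v,.029) for u,v in[(82,270),(207,222),(238,295),(112,346)]])
for n,P in(('logger',L),('board',B),('docked',D)):
    print(n,P.round(4).tolist(),P.mean(0).round(4))
    for i in range(4):
        d=P[(i+1)%4]-P[i];print(np.linalg.norm(d).round(4),np.degrees(np.arctan2(d[1],d[0])).round(1))
# refine by depth/edges
a=(B[0]-B[1])[:2];a/=np.linalg.norm(a);n=np.array([a[1],-a[0]]);print('yaxis',a,'xaxis',n)
print('logger corners in board frame (x,y)',[( (P[:2]-B.mean(0)[:2])@np.c_[n,a]).round(4).tolist() for P in L])
print('depth z',[world(c,u,v).round(4).tolist() for u,v in[(288,230),(265,200),(265,260),(220,196)]])
for u,v in[(252,274),(355,255),(313,288),(262,328)]:print(plane(c,u,v,.02).round(3))
E
```

```text
logger [[0.5682, 0.1109, 0.02], [0.6018, 0.0393, 0.02], [0.5577, 0.0196, 0.02], [0.5235, 0.0874, 0.02]] [0.5628 0.0643 0.02  ]
0.0791 -64.8
0.0483 -155.9
0.0759 116.8
0.0504 27.8
board [[0.5715, 0.2623, 0.009], [0.6847, -0.0561, 0.009], [0.8068, -0.0128, 0.009], [0.6928, 0.3032, 0.009]] [0.689  0.1242 0.009 ]
0.3379 -70.4
0.1296 19.5
0.336 109.8
0.128 -161.4
docked [[0.6605, 0.2759, 0.029], [0.6879, 0.1993, 0.029], [0.6425, 0.181, 0.029], [0.6133, 0.2581, 0.029]] [0.6511 0.2286 0.029 ]
0.0814 -70.3
0.049 -158.1
0.0824 110.7
0.0504 20.7
yaxis [-0.3350431  0.9422028] xaxis [0.9422028 0.3350431]
logger corners in board frame (x,y) [[-0.1183, 0.028], [-0.1105, -0.0507], [-0.1586, -0.0545], [-0.1682, 0.0208]]
depth z [[0.5631, 0.0644, 0.0186], [0.64, 0.1203, 0.0084], [0.4921, 0.1239, 0.0006], [0.4339, -0.0206, 1.3175]]
[0.458 0.154 0.02 ]
[ 0.498 -0.097  0.02 ]
[0.421 0.007 0.02 ]
[0.328 0.132 0.02 ]
```

>>> {"method": "carry_out", "body": {"increments": [[45,[0.45,0.9,0],[0,0,-0.04]],[45,[0.45,0.9,0],[0,0,0]],[45,[0.45,0.9,0],[0,0,0]],[45,[0.45,0.9,0],[0,0,0]],[45,[0.45,0.9,0],[0,0,0]],[45,[0.45,0.9,0],[0,0,0]],[45,[0.45,0.9,0],[0,0,0]],[45,[0.45,0.9,0],[0,0,0]]]}}

```text
clock: 0.77
position: [0.3589, -0.2434, 0.2133]
tool_rot: [-0.0, 0.985, 0.17, -0.0]
contact_force: [0.7, -0.4, -0.1]
gripper_width: 0.474
finger_force: 0.0
```

>>> {"method": "carry_out", "body": {"increments": [[45,[0.45,0.9,0],[0,0,0]],[45,[0.45,0.9,0],[0,0,0]],[45,[0.45,0.9,0],[0,0,0]],[45,[0.45,0.9,0],[0,0,0]],[45,[0.45,0.9,0],[0,0,0]],[45,[0.45,0.9,0],[0,0,0]],[45,[0.45,0.9,0],[0,0,0]],[45,[0,0,0],[0,0,0]]]}}

```text
clock: 1.43
position: [0.4872, 0.0127, 0.2131]
tool_rot: [-0.002, 0.985, 0.174, 0.001]
contact_force: [0.8, 0.6, -0.3]
gripper_width: 0.45
finger_force: 0.0
```

>>> {"method": "carry_out", "body": {"increments": [[45,[0.25,0.4,-0.4],[0,0,0]],[45,[0.25,0.4,-0.8],[0,0,0]],[45,[0,0,-0.9],[0,0,0]],[45,[0,0,-0.9],[0,0,0]],[45,[0,0,-0.9],[0,0,0]],[45,[0,0,-0.7],[0,0,0]],[45,[0,0,-0.3],[0,0,0]],[45,[0,0,0],[0,0,0]]]}}

```text
clock: 2.1
position: [0.5014, 0.0381, 0.0142]
tool_rot: [-0.001, 0.985, 0.17, -0.004]
contact_force: [-0.6, 0.3, -0.0]
gripper_width: 0.447
finger_force: 0.0
```

Run:
```python
from h import *
c=snap('side','side2');i=c['img'][170:350,150:390];cv2.imwrite('pics/s2.png',cv2.resize(i,(800,600),interpolation=cv2.INTER_CUBIC))
s=r.observe();print(s['position'],s['contact_force'])
```

```text
[0.50311594 0.03808711 0.01601207] [ 0.1600733  -0.40404473 -0.31869511]
```

View pics/s2.png

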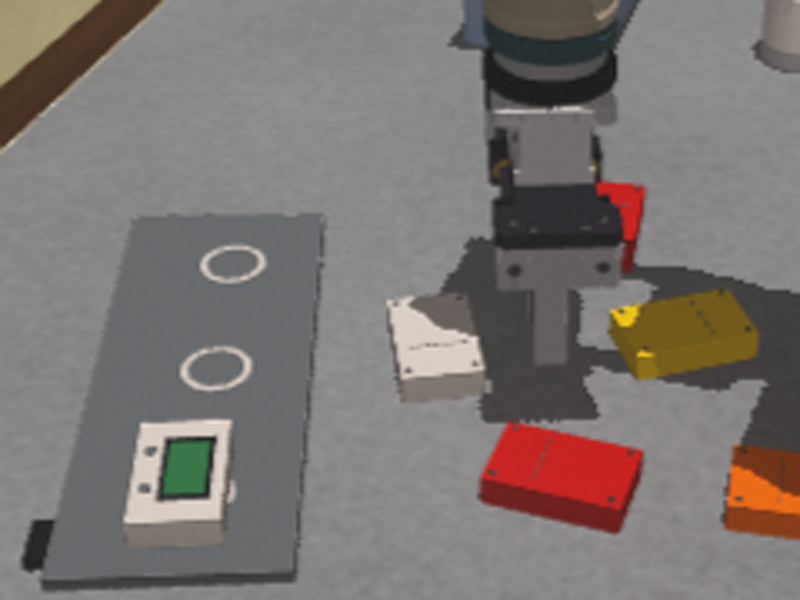

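>>> {"method": "carry_out", "body": {"increments": [[45,[0.2,0.18,-0.05],[0,0,0]],[45,[0.22,0.08,0],[0,0,0]],[45,[0.22,0.08,0],[0,0,0]],[45,[0.22,0.08,0],[0,0,0]],[45,[0.22,0.08,0],[0,0,0]],[45,[0.22,0.08,0],[0,0,0]],[45,[0.22,0.08,0],[0,0,0]],[45,[0.11,0.04,0],[0,0,0]]]}}

```text
clock: 2.82
position: [0.5719, 0.0671, 0.0156]
tool_rot: [0.0, 0.985, 0.171, 0.001]
contact_force: [-1.4, -0.5, 2.6]
gripper_width: 0.452
finger_force: 0.9
```

```bash
cat >> h.py <<'E'
def st(n=1):
    s=[r.observe() for _ in range(n)];p=np.mean([x['position'] for x in s],0);f=np.mean([x['contact_force'] for x in s],0)
    d=p[:2]-[.689,.1242];a=np.array([-.335,.942]);m=np.array([.942,.335])
    print('t',s[-1]['clock'],'pos',p.round(4),'board x,y',(d@m).round(4),(d@a).round(4),'F n,a,z',(f[:2]@m).round(2),(f[:2]@a).round(2),f[2].round(2))
E
python3 - <<'E'
from h import *
st();c=snap('top','top3');st();i=c['img'][150:270,220:380];cv2.imwrite('pics/t3.png',cv2.resize(i,(800,600),interpolation=cv2.INTER_CUBIC))
E
```

```text
t 2.8167 pos [0.5719 0.0671 0.0156] board x,y -0.1295 -0.0146 F n,a,z -1.48 0.02 2.55
t 2.8667 pos [0.5725 0.0672 0.0156] board x,y -0.1289 -0.0147 F n,a,z 0.62 -0.29 0.03
```

View pics/t3.png

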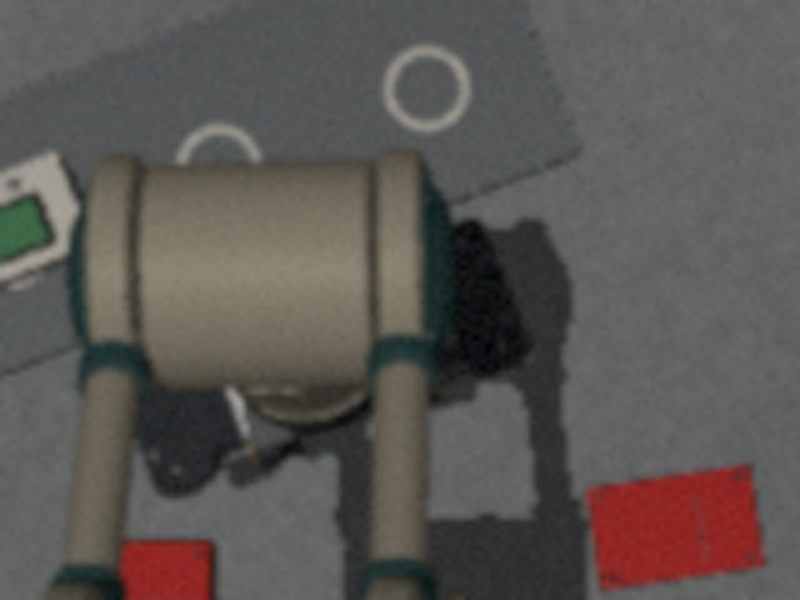

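The arm hides the logger in this top view: only the rings, the docked logger's edge at (30,220) and a red block at (675,530) show. I'll use the side view from here and advance gently to the step.

>>> {"method": "carry_out", "body": {"increments": [[45,[0.024,0.008,0],[0,0,0]],[45,[0.024,0.008,0],[0,0,0]],[45,[0.024,0.008,0],[0,0,0]],[45,[0.024,0.008,0],[0,0,0]],[45,[0.024,0.008,0],[0,0,0]],[45,[0.024,0.008,0],[0,0,0]],[45,[0.024,0.008,0],[0,0,0]],[45,[0,0,0],[0,0,0]]]}}

```text
clock: 3.53
position: [0.5769, 0.0688, 0.0155]
tool_rot: [0.0, 0.985, 0.171, 0.0]
contact_force: [0.5, 0.1, -0.1]
gripper_width: 0.45
finger_force: 0.1
```

Run:
```python
from h import *
st();c=snap('side','side4');st();i=c['img'][220:340,150:310];cv2.imwrite('pics/s4.png',cv2.resize(i,(800,600),interpolation=cv2.INTER_CUBIC))
```

```text
t 3.5333 pos [0.5769 0.0688 0.0155] board x,y -0.1241 -0.0146 F n,a,z 0.56 -0.06 -0.14
t 3.5833 pos [0.5769 0.0688 0.0155] board x,y -0.1241 -0.0146 F n,a,z -0.4 0.04 -0.55
```

View pics/s4.png

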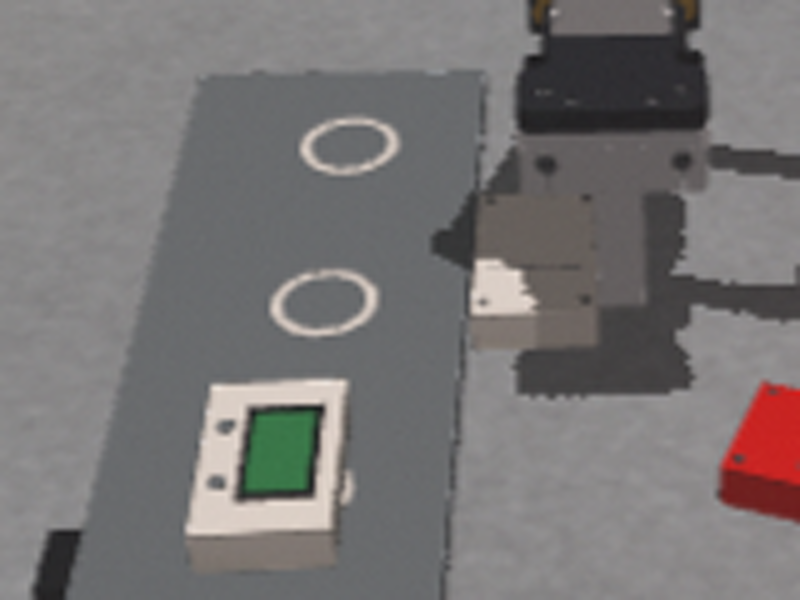

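The side view shows the logger at crop (475–597, 195–350), square to the board edge and almost touching it. I'll press a little further.

>>> {"method": "carry_out", "body": {"increments": [[45,[0.012,0.004,0],[0,0,0]],[45,[0.012,0.004,0],[0,0,0]],[45,[0.012,0.004,0],[0,0,0]],[45,[0.012,0.004,0],[0,0,0]],[45,[0,0,0],[0,0,0]],[45,[0,0,0],[0,0,0]],[45,[0,0,0],[0,0,0]],[45,[0,0,0],[0,0,0]]]}}

```text
clock: 4.25
position: [0.5785, 0.0695, 0.0155]
tool_rot: [0.0, 0.985, 0.171, -0.0]
contact_force: [-1.3, -1.3, 1.1]
gripper_width: 0.451
finger_force: 0.7
```

```bash
python3 -c "
from h import *
st()"
```

```text
t 4.25 pos [0.5785 0.0695 0.0155] board x,y -0.1224 -0.0145 F n,a,z -1.61 -0.76 1.11
```

>>> {"method": "carry_out", "body": {"increments": [[45,[0.012,0.004,0],[0,0,0]],[45,[0.012,0.004,0],[0,0,0]],[45,[0.012,0.004,0],[0,0,0]],[45,[0.012,0.004,0],[0,0,0]],[45,[0,0,0],[0,0,0]],[45,[0,0,0],[0,0,0]],[45,[0,0,0],[0,0,0]],[45,[0,0,0],[0,0,0]]]}}

```text
clock: 4.92
position: [0.5795, 0.0698, 0.0155]
tool_rot: [0.0, 0.985, 0.171, -0.001]
contact_force: [-4.8, -1.9, 4.8]
gripper_width: 0.448
finger_force: 2.6
```

```bash
python3 -c "
from h import *
st()"
```

```text
t 4.9167 pos [0.5795 0.0698 0.0155] board x,y -0.1214 -0.0145 F n,a,z -5.15 -0.18 4.79
```

>>> {"method": "carry_out", "body": {"increments": [[45,[0,0,0.04],[0,0,0]],[45,[0,0,0.04],[0,0,0]],[45,[0.002,0.001,0.04],[0,0,0]],[45,[0.003,0.001,0.04],[0,0,0]],[45,[0.004,0.001,0.04],[0,0,0]],[45,[0.005,0.002,0.04],[0,0,0]],[45,[0.007,0.002,0.04],[0,0,0]],[45,[0.008,0.003,0.04],[0,0,0]]]}}

```text
clock: 5.58
position: [0.5814, 0.0706, 0.0284]
tool_rot: [-0.0, 0.985, 0.171, -0.0]
contact_force: [-5.2, -2.2, 0.5]
gripper_width: 0.449
finger_force: 2.3
```

Run:
```python
from h import *
c=snap('side','side5');st();i=c['img'][220:340,150:310];cv2.imwrite('pics/s5.png',cv2.resize(i,(800,600),interpolation=cv2.INTER_CUBIC))
```

```text
t 5.6333 pos [0.5816 0.0706 0.0287] board x,y -0.1192 -0.0145 F n,a,z -5.6 0.16 1.31
```

View pics/s5.png

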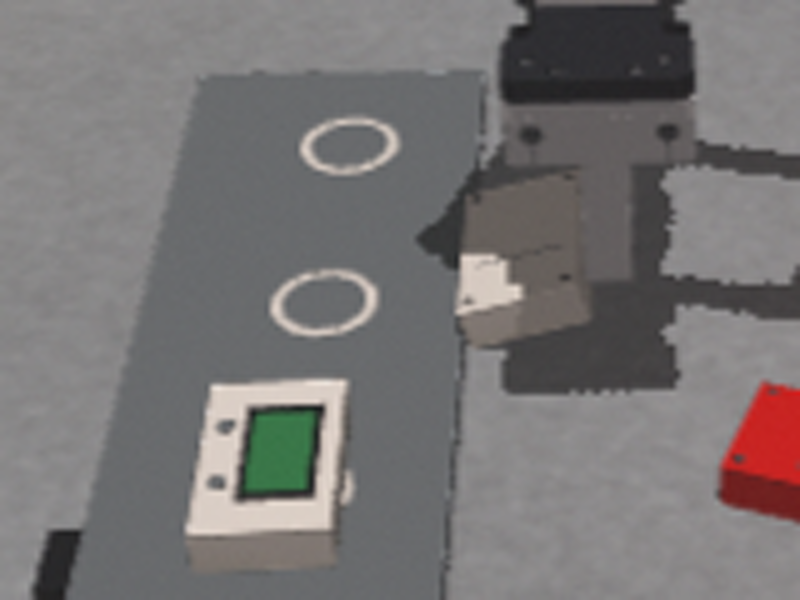

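The side view shows the near side of the logger rising (about 15°), pivoting on the board edge at crop (460,320). I'll continue the arc.

>>> {"method": "carry_out", "body": {"increments": [[45,[0.016,0.006,0.064],[0,0,0]],[45,[0.019,0.007,0.064],[0,0,0]],[45,[0.022,0.008,0.062],[0,0,0]],[45,[0.026,0.009,0.061],[0,0,0]],[45,[0.028,0.01,0.059],[0,0,0]],[45,[0.032,0.011,0.058],[0,0,0]],[45,[0.035,0.012,0.056],[0,0,0]],[45,[0.038,0.013,0.054],[0,0,0]]]}}

```text
clock: 6.3
position: [0.5909, 0.0738, 0.0479]
tool_rot: [0.0, 0.985, 0.171, 0.0]
contact_force: [-4.6, -0.3, 3.2]
gripper_width: 0.451
finger_force: 2.4
```

```bash
python3 -c "
from h import *
st()"
```

```text
t 6.3 pos [0.5909 0.0738 0.0479] board x,y -0.1093 -0.0146 F n,a,z -4.48 1.27 3.2
```

>>> {"method": "carry_out", "body": {"increments": [[45,[0.049,0.017,0.061],[0,0,0]],[45,[0.052,0.019,0.058],[0,0,0]],[45,[0.056,0.02,0.054],[0,0,0]],[45,[0.059,0.021,0.05],[0,0,0]],[45,[0.062,0.022,0.046],[0,0,0]],[45,[0.065,0.023,0.042],[0,0,0]],[45,[0.067,0.024,0.037],[0,0,0]],[45,[0.069,0.025,0.032],[0,0,0]]]}}

```text
clock: 6.97
position: [0.6105, 0.0807, 0.0632]
tool_rot: [-0.0, 0.985, 0.17, 0.001]
contact_force: [-2.7, 1.6, 4.9]
gripper_width: 0.451
finger_force: 2.8
```

Run:
```python
from h import *
st();c=snap('side','side6');st();i=c['img'][200:320,150:310];cv2.imwrite('pics/s6.png',cv2.resize(i,(800,600),interpolation=cv2.INTER_CUBIC))
```

```text
t 6.9667 pos [0.6105 0.0807 0.0632] board x,y -0.0885 -0.0147 F n,a,z -1.97 2.41 4.87
t 7.0167 pos [0.6115 0.081  0.0635] board x,y -0.0875 -0.0148 F n,a,z -2.15 2.95 6.41
```

View pics/s6.png

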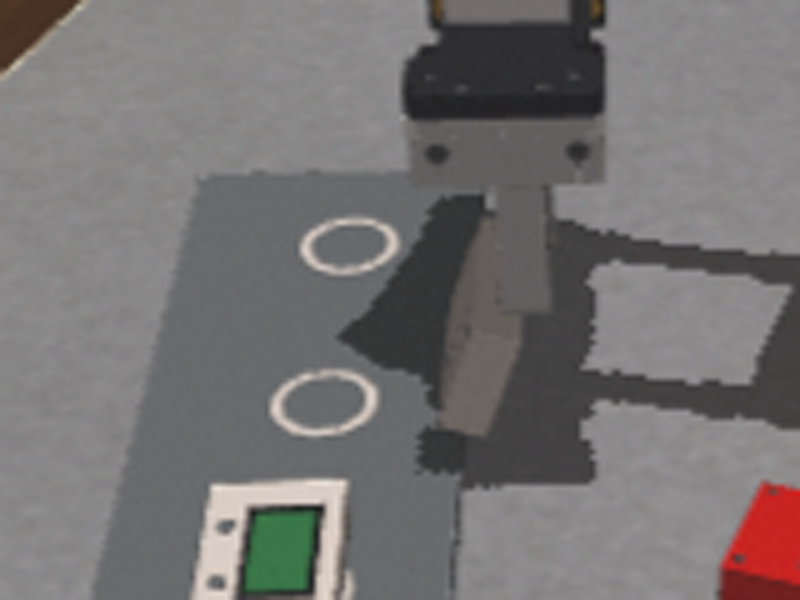

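The logger is at about 70° in the side view, near its upright position over the edge at crop (470,330), with the finger on its top corner. I'll carry on over the top.

>>> {"method": "carry_out", "body": {"increments": [[45,[0.075,0.027,0.028],[0,0,0]],[45,[0.078,0.028,0.023],[0,0,0]],[45,[0.078,0.028,0.018],[0,0,0]],[45,[0.08,0.028,0.013],[0,0,0]],[45,[0.08,0.028,0.007],[0,0,0]],[45,[0.08,0.028,0.008],[0,0,0]],[45,[0.08,0.028,0.012],[0,0,0]],[45,[0.08,0.028,0.014],[0,0,0]]]}}

```text
clock: 7.68
position: [0.6372, 0.0901, 0.0697]
tool_rot: [-0.0, 0.985, 0.17, 0.003]
contact_force: [-2.3, 2.1, 9.6]
gripper_width: 0.45
finger_force: 4.8
```

Run:
```python
from h import *
st();c=snap('side','side7');st();i=c['img'][200:320,150:310];cv2.imwrite('pics/s7.png',cv2.resize(i,(800,600),interpolation=cv2.INTER_CUBIC))
```

```text
t 7.6833 pos [0.6372 0.0901 0.0697] board x,y -0.0602 -0.0148 F n,a,z -1.42 2.76 9.64
t 7.7333 pos [0.6384 0.0904 0.0698] board x,y -0.059 -0.0149 F n,a,z -1.37 2.17 9.6
```

View pics/s7.png

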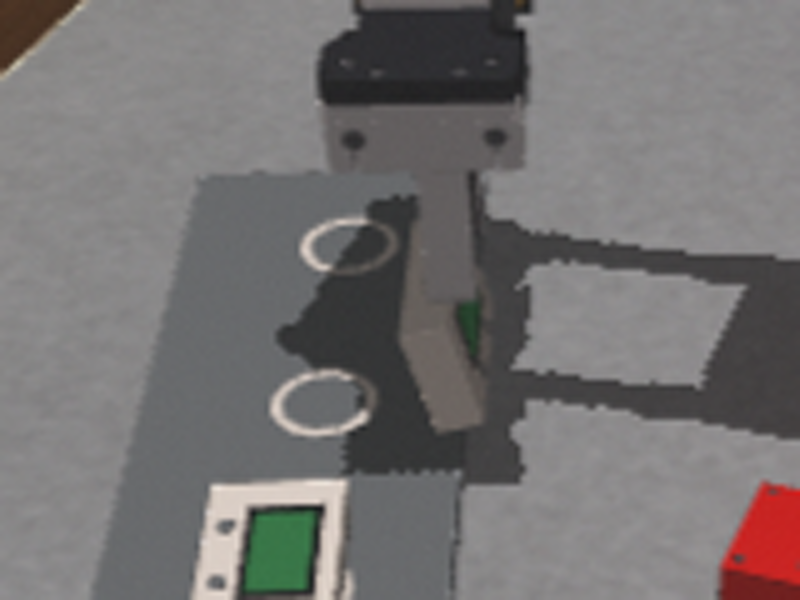

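It is past upright, with the green screen visible at crop (468,330). I'll keep dragging it forward until it falls over.

>>> {"method": "carry_out", "body": {"increments": [[45,[0.075,0.027,0.02],[0,0,0]],[45,[0.075,0.027,0.02],[0,0,0]],[45,[0.075,0.027,0.01],[0,0,0]],[45,[0.075,0.027,0],[0,0,0]],[45,[0.075,0.027,0],[0,0,0]],[45,[0.075,0.027,0],[0,0,0]],[45,[0.075,0.027,0],[0,0,0]],[45,[0.05,0.018,0],[0,0,0]]]}}

```text
clock: 8.4
position: [0.6579, 0.0974, 0.0688]
tool_rot: [0.0, 0.985, 0.171, -0.0]
contact_force: [1.0, 0.3, -0.3]
gripper_width: 0.454
finger_force: 0.2
```

Run:
```python
from h import *
st();c=snap('side','side8');st();i=c['img'][200:320,150:310];cv2.imwrite('pics/s8.png',cv2.resize(i,(800,600),interpolation=cv2.INTER_CUBIC))
```

```text
t 8.4 pos [0.6579 0.0974 0.0688] board x,y -0.0383 -0.0149 F n,a,z 1.02 -0.01 -0.29
t 8.45 pos [0.6581 0.0974 0.0687] board x,y -0.0381 -0.0149 F n,a,z 0.53 -0.43 0.76
```

View pics/s8.png

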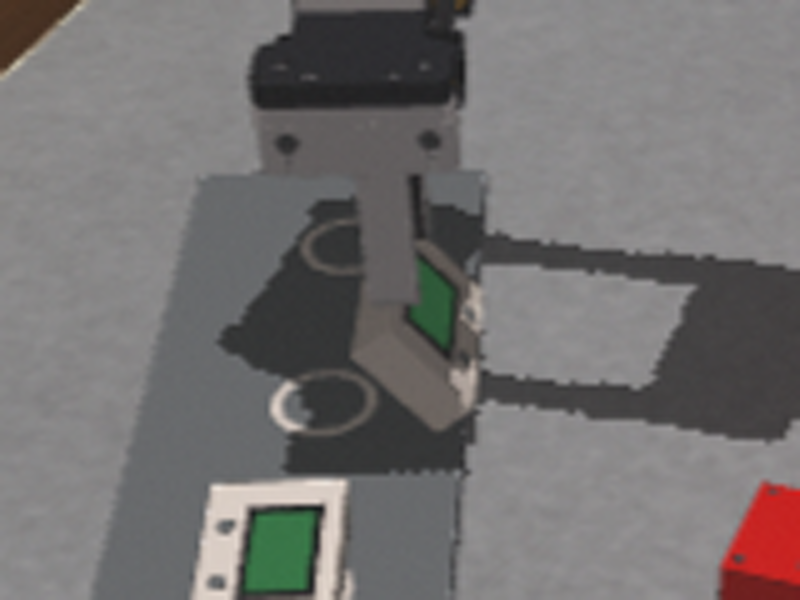

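The logger is tilted well past its balance point, screen facing up, and falling onto the board. I've used all 10 pictures, so I'll clear the arm and measure with depth instead.

>>> {"method": "carry_out", "body": {"increments": [[45,[0,0,0],[0,0,0]],[45,[0,0,0],[0,0,0]],[45,[0,0,0.2],[0,0,0]],[45,[0,0,0.8],[0,0,0]],[45,[0,0,0.9],[0,0,0]],[45,[0,0,0.9],[0,0,0]],[45,[0,0,0.8],[0,0,0]],[45,[-0.5,-0.3,0],[0,0,0]]]}}

```text
clock: 9.12
position: [0.6445, 0.087, 0.2218]
tool_rot: [0.001, 0.985, 0.171, 0.009]
contact_force: [1.8, 0.3, 1.5]
gripper_width: 0.45
finger_force: 0.0
```

>>> {"method": "carry_out", "body": {"increments": [[45,[-0.6,-0.7,0],[0,0,0]],[45,[-0.6,-0.7,0],[0,0,0]],[45,[-0.6,-0.7,0],[0,0,0]],[45,[-0.6,-0.7,0],[0,0,0]],[45,[-0.6,-0.7,0],[0,0,0]],[45,[-0.6,-0.7,0],[0,0,0]],[45,[-0.6,-0.7,0],[0,0,0]],[45,[0,0,0],[0,0,0]]]}}

```text
clock: 9.78
position: [0.4653, -0.1143, 0.2142]
tool_rot: [0.001, 0.986, 0.168, -0.002]
contact_force: [-0.7, 0.1, -0.2]
gripper_width: 0.45
finger_force: 0.0
```

```bash
cat > m.py <<'E'
from h import *
st();c=snap('top','top9')
K=c['K'];T=c['world_from_camera'];v,u=np.mgrid[0:480,0:640];z=c['range_z']
P=np.stack([(u-K[0,2])/K[0,0]*z,(v-K[1,2])/K[1,1]*z,z,np.ones_like(z)],-1)@T.T
d=P[...,:2]-[.689,.1242];bx=d@[.942,.335];by=d@[-.335,.942]
reg=(abs(by)<.18)&(bx>-.2)&(bx<.07)&(P[...,2]<.15)
# bright low-saturation pixels plus green
hsv=cv2.cvtColor(c['img'],cv2.COLOR_BGR2HSV)
g=(hsv[...,1]>80)&(hsv[...,0]>40)&(hsv[...,0]<90)
for nm,m in(('high',reg&(P[...,2]>.0205)),('green',reg&g)):
    n,lab,stt,cen=cv2.connectedComponentsWithStats(m.astype(np.uint8))
    for k in range(1,n):
        q=lab==k
        if q.sum()<25: continue
        X=np.c_[bx[q],by[q]].astype(np.float32);rc=cv2.minAreaRect(X*1000)
        print(nm,q.sum(),'px',cen[k].round(),'board mm',rc,'z',np.percentile(P[q][:,2],[5,50,95]).round(4),'ext',(X.min(0)*1000).round(1),(X.max(0)*1000).round(1))
E
python3 m.py
```

```text
t 9.7833 pos [ 0.4653 -0.1143  0.2142] board x,y -0.2906 -0.1497 F n,a,z -0.6 0.3 -0.24
high 681 px [273. 188.] board mm ((-28.685443878173828, -16.655418395996094), (51.040283203125, 79.76836395263672), 0.06255926191806793) z [0.0241 0.0285 0.0329] ext [-54.2 -56.5] [-3.1 23.2]
high 683 px [220. 196.] board mm ((-0.6826305389404297, 111.04826354980469), (51.25360107421875, 80.06681060791016), 1.7389851808547974) z [0.0243 0.0285 0.0327] ext [-26.8  70.4] [ 24.8 151. ]
high 83 px [250. 264.] board mm ((-186.7938995361328, 101.23040771484375), (41.2646484375, 31.78105926513672), 69.92411041259766) z [0.0207 0.0219 0.0251] ext [-199.5   80.9] [-164.8  122.3]
green 152 px [272. 185.] board mm ((-22.809410095214844, -16.430347442626953), (42.64289093017578, 21.68480682373047), 89.57315826416016) z [0.0249 0.0291 0.0335] ext [-33.7 -37.7] [-11.9   4.9]
green 155 px [220. 197.] board mm ((-3.69073486328125, 112.22294616699219), (23.151885986328125, 42.5640869140625), 0.9974774718284607) z [0.0248 0.0287 0.0329] ext [-15.4  90.9] [  7.9 133.5]
```

The logger lies face up and flat at the docked logger's height. It spans board x −54 to −3 mm, wholly on the board, and the docked logger hasn't moved. The arm is clear.

```bash
python3 -c "
from plant import r
print(r.hand_in())"
```

```text
the job is handed in; nothing more can be done
None
```

The logger was flipped over the board's near edge by a fingertip push and never picked up. It lies face up, flat and wholly on the board (about 11 mm inside the near edge), and the job was handed in at about 10 s.

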